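# Close the blue probe case on its folding lid stay

### The arm

A 6-joint arm with a two-finger parallel gripper is mounted at the origin on the work surface. World frame = base frame: x ahead of the robot, y to its left, z up, the work surface at z = 0. Lengths are in m, angles in rad, forces in N, time in s.
With the tool pointing down it reaches from about 0.35 to 0.975 m from the base axis. Payload 4.9 kg.
Tool frame: the origin (TCP) lies midway between the tips of the shut fingers; the grasp point (between the pads) lies 19 mm behind it; z points along the fingers, y is the direction in which the jaws open and shut (so a half turn about z gives the same grasp; the last joint's range is limited). The gripper opens to 85 mm and grips with 20 to 120 N. Pads are 22 mm wide; open, the fingers measure 114 mm over their backs; the gripper's body (76 mm by 85 mm) begins 54 mm behind the grasp point. The pads swing forward as they close: fully open they stand 13 mm farther back than shut.
Start: joints at [1.016, 0.053, 1.613, -0, 1.476, -0.119], TCP at [0.264, 0.567, 0.231] pointing down, gripper open.
Joint ranges: [-3.01, 3.01], [-1.01, 2.22], [0.06, 2.58], [-1.02, 4.17], [0.09, 2.62], [-3.14, 3.14]. Speed limits (rad/s): [2.57, 2.57, 3.14, 3.14, 3.14, 3.14].

### API

Orientations are given as a unit quaternion [w, x, y, z].
In Python, from plant import state, grab_frame, camera_params, job_done, boxes_of gives the robot as it stands.
- The arm moves only by the tool step_arm, never from a script. Its argument "steps" is a list of rows, each a list of 4 numbers: the shift along the tool's x, y, z in mm, then the turn about the tool's z in degrees. A call has 1 to 8 rows; each row shifts and turns the pose as measured when the row begins, along the tool's axes as they then stand; what a row does not reach is not made up. A row lasts 1/10 s, in which the tool goes at most 50 mm and 8.59 degrees, less where a joint would pass 70% of its speed; a pose out of reach is approached as far as the arm can. A call is refused whole if a number of a shift passes 50 or a number of a turn 8.59, either way. A call with a gripper value outside its range is refused whole. "claw" is the opening in per cent of the stroke, from 0 (shut) to 100 (fully open), set as the call begins (left out, the last holds). The fingers move at their own pace and stop on an object; the grip force is fixed at half the most. Time passes only in rows, so rows that do not move let the fingers close. It gives the time, the measured TCP pose, the force and the opening at its end, in the units of the state.
- state(): the state, without advancing time (a new reading comes with each control period).
- grab_frame(name): name is "side" or "top"; returns (picture, depth): 400x640x3 uint8, red, green, blue; 400x640 float32, m along the optical axis (not along the pixel's ray), 0 where there is no reading.
- camera_params(name): a dict with "mtx" (3x3 intrinsics, pixels), "extrinsics" (4x4, takes a point from camera to world coordinates). Camera axes: x right, y down, z forward; pixel columns grow to the right and rows downward; lengths in m; the calibration is good to about 2 mm. A picture is of the moment at which its call begins. camera_params takes no time and is no camera call.
- job_done(): hands the job in, once; it reports no verdict.
Trained networks look in the newest picture that a camera, given by its name, has taken for a name from the list of things; names that differ only in an ending like _2 or _b are one class to them, and where a whole thing is asked for, a point or a joint stands for the part that bears it (a point fixed in the world has none). Each returns a list of dicts, best first, with "p" (0 to 1); they miss things now and then, are a little off and sometimes report something else, mostly with a low value. They report only what shows in the picture. A call takes as long as a camera call.
- boxes_of(camera, label): "box" ([left, top, width, height] in pixels, round what is visible of it).
The state is a dict: "time": time; "joint_pos": joint angles; "joint_vel": joint speeds; "joint_efforts": joint torques, N m; "tool_pos": TCP position; "tool_rot": TCP orientation; "contact_force": force on the tool from outside, world axes, zero at the start; "ft_torque": the same for the moment, N m; "gripper_width": opening from 0.0 (shut) to 1.0 (fully open).
Only numpy, scipy, OpenCV 4.12 (cv2) and the standard library are available. Lean on these libraries where they do the work, as an engineer would, in place of code of your own. Each camera call takes 0.05 s, during which the arm holds its last target. There are 200 camera calls.

### The job

Close the blue-lidded probe case: first push the red knee pad of its folding lid stay downwards so that the straight stay breaks at the knee, then lower the blue lid gently until it is fully shut. Leave the yellow-lidded case standing open as it is.

Things in the scene. Friction and masses are not known exactly. Their poses are not given: they have to be found in the camera images.
- blue_case: aluminium box 200 x 200 x 100 mm high with a blue lid, fixed to the bench. Origin: centre of its underside; z up, +x towards the hinged rim, y along the hinge. Rim at z = 100 mm, hinge axis at x = +100, z = 100 mm. Lid a flat slab 200 mm long from hinge to free edge, 200 mm wide, 12 mm thick (shut: from z = 100 to 112 mm). At the start it stands open, leaning slightly over the box
- blue_pad (a point): centre of the red pad (lying cylinder, 26 mm diameter, 24 mm long along the case's y) on the knee of the blue case's folding stay; at the start at x -30, y -78, z +119 mm in the case's frame. The two-link stay inside the -y wall is locked just over-centre. 5 to 15 N straight down breaks it: pad 12 mm or more lower, best 20 to 25 (deeper draws the lid down); it then stays bent and the lid is free
- blue_lid (a joint): how far the blue lid has been closed, rad: 0 as found (its plane 1.48 rad, 85 deg, above shut), 1.48 fully shut. Its hinge is stiff: the lid stays where it is left. Once the stay is broken, 5 to 10 N near the free edge, on its outer face (away from the box), first towards the case's -x and then down, swings it shut; it does not spring back. While the stay is straight it cannot close
- yellow_pad (a point): centre of the same red pad on the stay of the yellow-lidded case, the twin of the blue one, standing open beside it: leave alone

How it is judged:
By the outcome, as a careful person would: the job done as asked, in the order asked, and still so for the second after the job is handed in, with the robot touching nothing.
It also fails if it takes over 42 s, if anything falls off the work surface, if the arm or the gripper's body presses on something with over 40 N, if the wrist force passes 120 N, or if a joint passes its speed limit or range.

## Working session

There is one attempt and no reset: what is moved stays moved. The work goes in short steps, Python scripts to look and compute and a tool call to move; the robot and the scene stay as the last step left them, time stands still between calls to the robot, and variables do not carry over. Pictures are saved under pics/ and viewed, about 8 in all and at most 12, crops included, and the job is handed in when it is done.

Besides the shell and the picture viewer there is one more tool, called after "Emit:" by a JSON object that holds its "method" and its "body", one argument or row to a line. step_arm: Moves the arm, as the interface text tells. Its arguments: {"type":"object","properties":{"steps":{"type":"array"},"claw":{"type":"number"}},"required":["steps"]}

```bash
mkdir -p pics; cat > h.py <<'E'
import numpy as np, cv2
from plant import *
def shot(n,f):
    im,d=grab_frame(n); cv2.imwrite('pics/'+f,im[:,:,::-1]); return im,d
def pts(n,d):
    c=camera_params(n);K=np.array(c['mtx']);T=np.array(c['extrinsics'])
    v,u=np.mgrid[:d.shape[0],:d.shape[1]]
    P=np.stack([(u-K[0,2])/K[0,0]*d,(v-K[1,2])/K[1,1]*d,d],-1)
    W=P@T[:3,:3].T+T[:3,3]; W[d<=0]=np.nan; return W
E
python3 - <<'E'
from h import *
np.set_printoptions(precision=3,suppress=True)
ims=[]
for n in ('side','top'):
    im,d=shot(n,n+'0.png');np.savez('%s0.npz'%n,im=im,d=d);ims.append(im)
    W=pts(n,d)
    for l in ('blue_case','blue_pad','blue_lid','yellow_pad'):
        for b in boxes_of(n,l)[:3]:
            x,y,w,h=[int(round(k)) for k in b['box']]
            S=W[y:y+h,x:x+w]; print(n,l,b['box'],round(b['p'],2),np.nanmedian(S.reshape(-1,3),0), W[y+h//2,x+w//2])
    print(n,np.array(camera_params(n)['extrinsics'])[:3])
cv2.imwrite('pics/both.png',cv2.resize(np.vstack(ims),(640,800))[:,:,::-1])
print(state()['tool_rot'],state()['time'])
E
```

```text
side blue_case [350.8, 216.3, 254.2, 181.1] 0.58 [0.415 0.288 0.002] [0.41  0.29  0.055]
side blue_pad [362.0, 272.9, 95.1, 87.9] 0.7 [0.518 0.241 0.055] [0.544 0.252 0.138]
side blue_lid [440.8, 256.5, 162.3, 138.8] 0.64 [0.378 0.344 0.002] [0.485 0.344 0.274]
side yellow_pad [210.5, 96.7, 40.6, 34.5] 0.83 [ 0.577 -0.285  0.08 ] [ 0.58  -0.24   0.115]
side yellow_pad [363.5, 271.8, 92.4, 88.8] 0.27 [0.516 0.241 0.055] [0.542 0.252 0.138]
side [[-0.84   0.47  -0.272  0.756]
 [ 0.543  0.733 -0.41   0.327]
 [ 0.007 -0.492 -0.87   0.797]]
top blue_case [96.8, 165.4, 154.3, 126.8] 0.69 [0.468 0.322 0.056] [0.471 0.315 0.057]
top blue_pad [147.9, 189.3, 91.7, 10.8] 0.78 [0.546 0.262 0.105] [0.54  0.247 0.139]
top blue_lid [97.0, 168.7, 58.6, 118.2] 0.64 [0.463 0.337 0.202] [0.461 0.332 0.243]
top yellow_pad [389.1, 182.0, 55.4, 10.9] 0.57 [ 0.576 -0.237  0.111] [ 0.568 -0.229  0.133]
top [[ 0.023 -0.992  0.126  0.437]
 [-1.    -0.023 -0.004 -0.005]
 [ 0.007 -0.126 -0.992  0.909]]
[-0.     0.216  0.976 -0.   ] 0.5
```

View pics/side0.png

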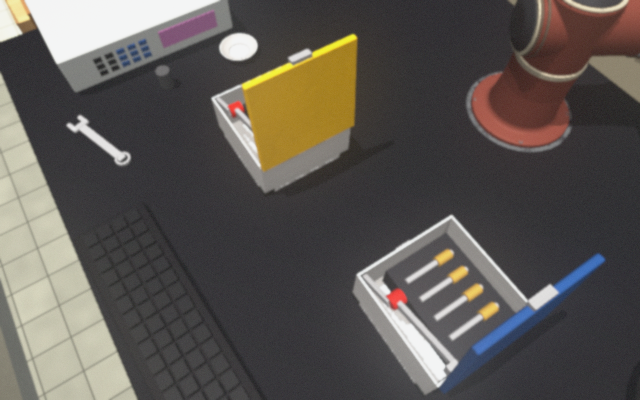

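View pics/top0.png

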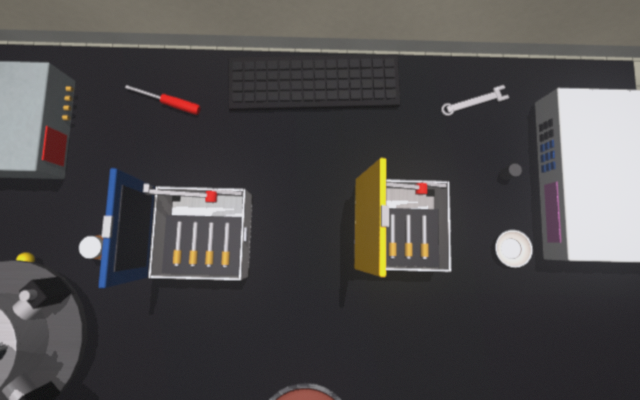

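The side view shows the red blue-case pad at about (398,298) and the lid on the right. In the top view the pad is at (211,197), and the blue lid at the left with its hinge towards world +y. The arm is at the lower left, near the lid. Next I'll measure the pad, lid and case yaw.

```bash
python3 - <<'E'
from h import *
np.set_printoptions(precision=3,suppress=True)
for n,c in (('side',(398,298)),('top',(211,197))):
    f=np.load(n+'0.npz');W=pts(n,f['d']);im=f['im'].astype(int)
    r,g,b=im[...,0],im[...,1],im[...,2]
    v,u=np.mgrid[:400,:640]
    red=(r>130)&(g<70)&(b<70)&(abs(u-c[0])<25)&(abs(v-c[1])<20)
    P=W[red];print(n,'red',red.sum(),u[red].mean(),v[red].mean(),np.nanmedian(P,0),np.nanmin(P,0),np.nanmax(P,0))
    bl=(b>110)&(r<80)&(b-g>40)
    P=W[bl];P=P[~np.isnan(P).any(1)&(P[:,2]>.08)]
    P=P[(P[:,1]>.15)]
    print('blue',len(P),np.percentile(P,[2,98],axis=0))
    top=P[P[:,2]>np.percentile(P[:,2],97)-.01]; print('topedge',np.percentile(top,[3,50,97],axis=0))
    if n=='side':
        q=P.mean(0);print('plane',q,np.linalg.svd(P-q)[2])
    # rim: bright pixels z .09-.108
    box=(W[...,2]>.085)&(W[...,2]<.112)&(r>120)&(abs(r-b)<40)&(W[...,1]>.08)&(W[...,1]<.45)&(W[...,0]>.3)&(W[...,0]<.75)
    Q=W[box][:,:2].astype(np.float32);print('rim',len(Q),cv2.minAreaRect((Q*1000)),np.nanmedian(W[box][:,2]))
# pad triangulation
A=[];B=[]
for n,c in (('side',None),('top',None)): pass
E
```

```text
side red 42 394.85714285714283 295.5238095238095 [0.536 0.211 0.128] [0.501 0.187 0.026] [0.55  0.23  0.133]
blue 1474 [[0.366 0.331 0.297]
 [0.558 0.342 0.302]]
topedge [[0.368 0.331 0.297]
 [0.486 0.336 0.3  ]
 [0.556 0.342 0.302]]
plane [0.467 0.336 0.3  ] [[ 1.    -0.003 -0.001]
 [-0.003 -1.    -0.011]
 [ 0.001 -0.011  1.   ]]
rim 2091 ((460.3141174316406, 245.25982666015625), (201.9391632080078, 203.73611450195312), 0.22989659011363983) 0.09820154018034366
top red 94 210.9468085106383 196.14893617021278 [0.538 0.212 0.131] [0.527 0.204 0.122] [0.549 0.225 0.134]
blue 646 [[0.366 0.329 0.297]
 [0.557 0.34  0.302]]
topedge [[0.367 0.329 0.298]
 [0.439 0.334 0.3  ]
 [0.555 0.339 0.302]]
rim 976 ((460.395263671875, 244.35650634765625), (205.7747802734375, 200.0719451904297), 89.59886169433594) 0.09993551068949585
```

Emit:
{"method": "step_arm", "body": {
  "steps": [
    [0,0,-40,-8.3],
    [0,0,-45,-8.3],
    [0,0,-45,-8.3],
    [0,0,-45,0],
    [0,0,-20,0]
  ],
  "claw": 0
}}

```text
time: 1.0
tool_pos: [0.2628, 0.5648, 0.4257]
tool_rot: [-0.004, -0.008, 1.0, -0.006]
contact_force: [-0.7, 0.9, 0.5]
gripper_width: 0.142
```

Emit:
{"method": "step_arm", "body": {
  "steps": [
    [-34,-43,0,0],
    [-34,-43,0,0],
    [-34,-43,0,0],
    [-34,-43,0,0],
    [-34,-43,0,0],
    [-34,-43,0,0],
    [-34,-43,0,0],
    [-34,-43,0,0]
  ]
}}

```text
time: 1.8
tool_pos: [0.5191, 0.2556, 0.4341]
tool_rot: [0.002, -0.015, 1.0, 0.001]
contact_force: [0.3, 0.8, 0.2]
gripper_width: 0.002
```

```bash
python3 -c "
from h import *
s=state();print(s['tool_pos'],s['tool_rot'],s['contact_force'],s['gripper_width'],s['time'])"
```

```text
[0.51909304 0.25559117 0.43409016] [ 1.79682044e-03 -1.48678502e-02  9.99887714e-01  5.26746543e-04] [0.27496778 0.7751751  0.2009713 ] 0.001601588594825033 1.8
```

Emit:
{"method": "step_arm", "body": {
  "steps": [
    [-19,-41,0,0],
    [0,0,40,0],
    [0,0,45,0],
    [0,0,45,0],
    [0,0,45,0],
    [0,0,45,0],
    [0,0,20,0],
    [0,0,0,0]
  ]
}}

```text
time: 2.6
tool_pos: [0.5471, 0.2058, 0.1883]
tool_rot: [0.006, -0.008, 1.0, 0.001]
contact_force: [-1.0, -0.8, -0.1]
gripper_width: 0.001
```

Emit:
{"method": "step_arm", "body": {
  "steps": [
    [8,8,10,0],
    [0,0,10,0],
    [0,0,8,0],
    [0,0,0,0]
  ]
}}

```text
time: 3.0
tool_pos: [0.5407, 0.2154, 0.1628]
tool_rot: [0.009, -0.009, 1.0, 0.001]
contact_force: [-0.6, 0.3, -0.8]
gripper_width: 0.002
```

```bash
python3 - <<'E'
from h import *
im,d=shot('side','s1.png');cv2.imwrite('pics/s1c.png',cv2.resize(im[190:400,300:620,::-1],None,fx=2,fy=2))
print(state()['tool_pos'])
E
```

```text
[0.54125109 0.21544057 0.16378444]
```

View pics/s1c.png

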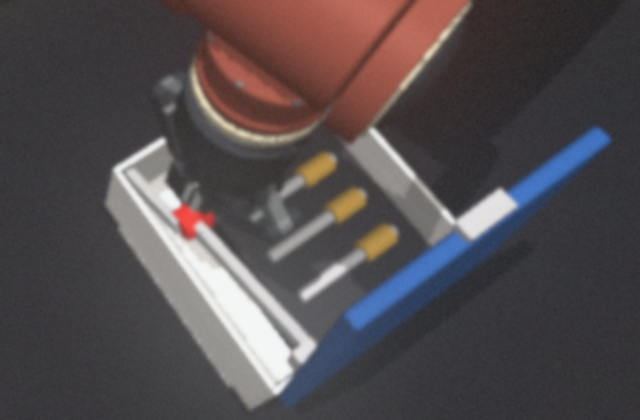

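The fingertip at crop (190,195) sits directly over the red pad at (192,218), with the lid clear on the right. Pushing down now.

Emit:
{"method": "step_arm", "body": {
  "steps": [
    [0,0,10,0],
    [0,0,10,0],
    [0,0,6,0],
    [0,0,5,0]
  ]
}}

```text
time: 3.45
tool_pos: [0.5441, 0.2159, 0.1336]
tool_rot: [0.012, -0.008, 1.0, 0.002]
contact_force: [-0.3, -0.0, 0.0]
gripper_width: 0.002
```

Emit:
{"method": "step_arm", "body": {
  "steps": [
    [5,0,4,0],
    [1,0,4,0],
    [0,0,4,0],
    [0,0,4,0]
  ]
}}

```text
time: 3.85
tool_pos: [0.5419, 0.2196, 0.1244]
tool_rot: [0.017, -0.008, 1.0, 0.007]
contact_force: [-5.4, 1.6, 9.1]
gripper_width: 0.004
```

Emit:
{"method": "step_arm", "body": {
  "steps": [
    [1,-3,5,0],
    [1,-2,4,0],
    [0,0,4,0],
    [0,0,3,0]
  ]
}}

```text
time: 4.25
tool_pos: [0.5427, 0.2206, 0.1177]
tool_rot: [0.02, -0.008, 1.0, 0.013]
contact_force: [-4.0, -1.7, 7.2]
gripper_width: -0.0
```

Emit:
{"method": "step_arm", "body": {
  "steps": [
    [1,-3,5,0],
    [1,-2,4,0],
    [0,0,3,0]
  ]
}}

```text
time: 4.55
tool_pos: [0.5434, 0.2204, 0.1131]
tool_rot: [0.024, -0.009, 1.0, 0.018]
contact_force: [-5.5, -3.8, 7.5]
gripper_width: -0.002
```

```bash
python3 - <<'E'
from h import *
im,d=shot('side','s2.png');cv2.imwrite('pics/s2c.png',cv2.resize(im[190:400,300:620,::-1],None,fx=2,fy=2))
s=state();print(s['tool_pos'],s['contact_force'])
E
```

```text
[0.54352398 0.22041132 0.11290701] [-3.85309195  0.18699161  8.77720238]
```

View pics/s2c.png

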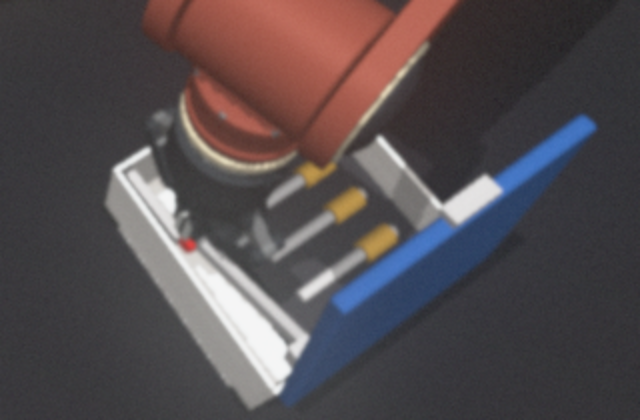

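The stay has broken: the red pad at (189,245) is down about 19 mm, and the lid has begun to lean in. A few mm more, then I'll lift clear.

Emit:
{"method": "step_arm", "body": {
  "steps": [
    [1,-1,5,0],
    [1,-1,4,0],
    [0,0,0,0],
    [0,0,-20,0],
    [0,0,-40,0],
    [0,0,-45,0]
  ]
}}

```text
time: 5.2
tool_pos: [0.5324, 0.2158, 0.2069]
tool_rot: [0.017, -0.009, 1.0, 0.019]
contact_force: [0.3, 0.1, -0.7]
gripper_width: -0.002
```

Emit:
{"method": "step_arm", "body": {
  "steps": [
    [0,0,-45,0],
    [0,0,-45,0],
    [0,0,-45,0],
    [0,0,-45,0],
    [0,0,-10,0],
    [0,0,0,0]
  ]
}}

```text
time: 5.8
tool_pos: [0.5249, 0.2079, 0.4092]
tool_rot: [0.021, -0.008, 1.0, 0.019]
contact_force: [1.0, -0.7, -0.7]
gripper_width: -0.003
```

```bash
cat > m.py <<'E'
from h import *
np.set_printoptions(precision=3,suppress=True)
def lid(f,n='top'):
    im,d=shot(n,f);W=pts(n,d);a=im.astype(int);r,g,b=a[...,0],a[...,1],a[...,2]
    bl=(b>90)&(r<80)&(b-g>35);P=W[bl];P=P[~np.isnan(P).any(1)&(P[:,2]>.09)&(P[:,1]>.05)]
    z=np.percentile(P[:,2],97);t=P[P[:,2]>z-.008];print('lid',len(P),np.percentile(t,[3,50,97],axis=0))
    v,u=np.mgrid[:400,:640]
    red=(r>130)&(g<70)&(b<70)&(abs(u-211)<25)&(abs(v-196)<20) if n=='top' else (r>130)&(g<70)&(b<70)&(abs(u-396)<30)&(abs(v-306)<30)
    if red.any(): print('red',red.sum(),np.nanmedian(W[red],0))
E
python3 - <<'E'
from m import *
lid('t3.png');lid('s3.png','side')
s=state();print(s['tool_pos'],s['contact_force'],s['time'],s['joint_pos'])
E
```

```text
Traceback (most recent call last):
  File "m.py", line 6, in lid
    z=np.percentile(P[:,2],97);t=P[P[:,2]>z-.008];print('lid',len(P),np.percentile(t,[3,50,97],axis=0))
IndexError: index -1 is out of bounds for axis 0 with size 0
```

```bash
python3 - <<'E'
from m import *
lid('s3.png','side')
s=state();print(s['tool_pos'],s['contact_force'],s['time'],s['joint_pos'])
E
```

```text
lid 2180 [[0.368 0.315 0.294]
 [0.482 0.321 0.298]
 [0.556 0.326 0.3  ]]
red 31 [0.529 0.218 0.103]
[0.524 0.208 0.407] [-0.366  0.306 -1.079] 5.9 [ 0.231 -0.169  1.539  0.028  1.724 -1.351]
```

View pics/s3.png

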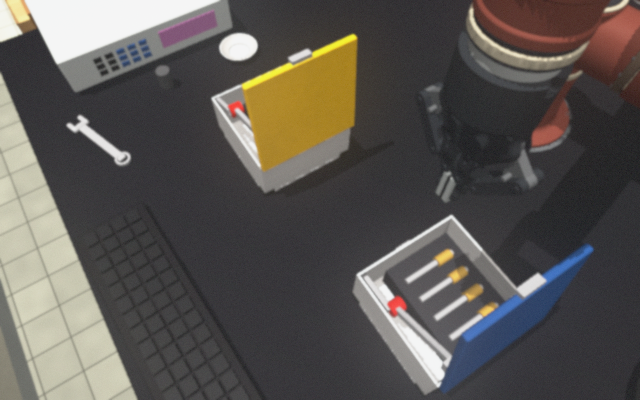

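The pad is now at about (397,305), with its top at z≈0.103 (28 mm down), so the stay remains bent. The lid leans in slightly (free edge y≈0.321, z≈0.30) and the yellow case is unchanged. Now I'll go over the lid to its outer face.

Emit:
{"method": "step_arm", "body": {
  "steps": [
    [0,0,-30,0],
    [12,45,0,0],
    [12,45,0,0],
    [12,45,0,0],
    [12,45,0,0],
    [10,45,0,0],
    [0,10,0,0],
    [0,0,0,0]
  ]
}}

```text
time: 6.7
tool_pos: [0.457, 0.4459, 0.4152]
tool_rot: [0.002, -0.005, 1.0, 0.009]
contact_force: [0.3, -0.5, -0.7]
gripper_width: 0.005
```

Emit:
{"method": "step_arm", "body": {
  "steps": [
    [0,0,30,0],
    [0,0,40,0],
    [0,0,40,0],
    [0,0,25,0],
    [0,0,0,0],
    [0,-20,0,0],
    [0,-20,0,0],
    [0,0,0,0]
  ]
}}

```text
time: 7.5
tool_pos: [0.4591, 0.3964, 0.2674]
tool_rot: [-0.002, -0.001, 1.0, 0.004]
contact_force: [0.3, 1.0, 0.4]
gripper_width: -0.003
```

Emit:
{"method": "step_arm", "body": {
  "steps": [
    [0,-20,0,0],
    [0,-15,0,0],
    [0,-8,0,0],
    [0,-6,0,0],
    [0,-6,0,0]
  ]
}}

```text
time: 8.0
tool_pos: [0.4612, 0.3399, 0.2712]
tool_rot: [0.0, -0.0, 1.0, 0.007]
contact_force: [0.5, 7.8, -3.5]
gripper_width: -0.003
```

```bash
python3 - <<'E'
from m import *
lid('s4.png','side')
s=state();print(s['tool_pos'],s['contact_force'],s['time'])
E
```

```text
lid 891 [[0.472 0.314 0.294]
 [0.517 0.32  0.298]
 [0.558 0.325 0.3  ]]
red 34 [0.528 0.217 0.102]
[0.461 0.34  0.271] [0.362 2.609 0.596] 8.05
```

View pics/s4.png

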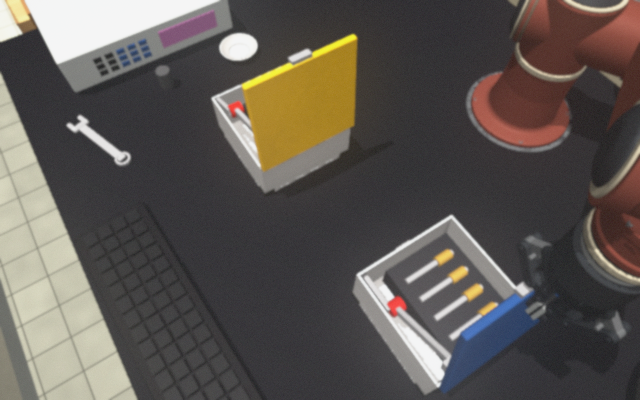

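Contact with the outer face is made at about (540,300) with 3–8 N, and the lid is following freely. Next I'll follow the lid's arc.

Emit:
{"method": "step_arm", "body": {
  "steps": [
    [0,-8,1,0],
    [0,-9,2,0],
    [0,-9,2,0],
    [0,-9,3,0],
    [0,-9,4,0],
    [0,-8,4,0]
  ]
}}

```text
time: 8.65
tool_pos: [0.4618, 0.2957, 0.2595]
tool_rot: [0.004, -0.004, 1.0, 0.017]
contact_force: [-1.0, 3.1, 5.0]
gripper_width: 0.004
```

Emit:
{"method": "step_arm", "body": {
  "steps": [
    [0,-8,5,0],
    [0,-8,5,0],
    [0,-7,6,0],
    [0,-7,6,0],
    [0,-7,7,0],
    [0,-6,7,0]
  ]
}}

```text
time: 9.25
tool_pos: [0.4637, 0.2489, 0.2204]
tool_rot: [0.005, -0.003, 1.0, 0.016]
contact_force: [0.8, 0.1, 3.5]
gripper_width: -0.0
```

Emit:
{"method": "step_arm", "body": {
  "steps": [
    [0,-7,7,0],
    [0,-6,7,0],
    [0,-6,7,0],
    [0,-5,8,0],
    [0,-5,8,0],
    [0,-4,8,0]
  ]
}}

```text
time: 9.85
tool_pos: [0.4634, 0.2125, 0.1677]
tool_rot: [0.004, -0.003, 1.0, 0.014]
contact_force: [-0.1, -0.7, 1.3]
gripper_width: -0.002
```

```bash
python3 - <<'E'
from m import *
im,d=shot('side','s5.png');cv2.imwrite('pics/s5c.png',cv2.resize(im[150:400,300:640,::-1],None,fx=2,fy=2))
s=state();print(s['tool_pos'],s['contact_force'],s['time'])
E
```

```text
[0.462 0.212 0.166] [ 0.086  0.038 -0.175] 9.9
```

View pics/s5c.png

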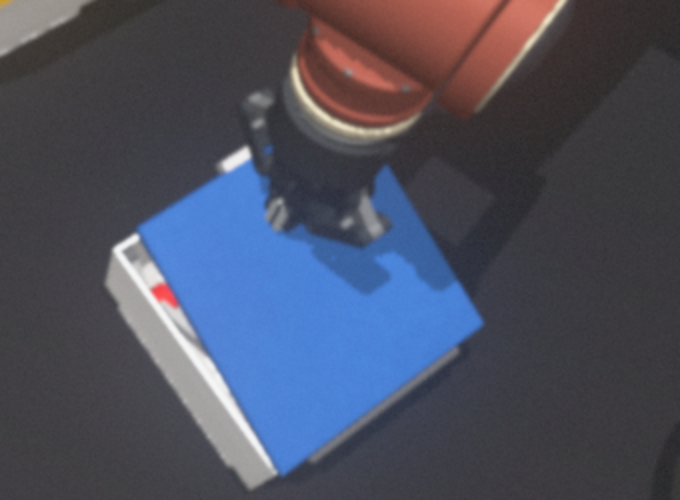

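The lid is about 0.35 rad from shut with the finger tip on it at about (285,220), and the force is nearly zero. I'll lower the rest gently.

Emit:
{"method": "step_arm", "body": {
  "steps": [
    [0,-5,7,0],
    [0,-4,7,0],
    [0,-4,7,0],
    [0,-3,7,0],
    [0,-2,7,0]
  ]
}}

```text
time: 10.4
tool_pos: [0.4616, 0.194, 0.1262]
tool_rot: [0.001, -0.003, 1.0, 0.014]
contact_force: [-0.4, 0.0, 0.7]
gripper_width: 0.0
```

Emit:
{"method": "step_arm", "body": {
  "steps": [
    [0,-2,5,0],
    [0,-2,4,0],
    [0,0,4,0],
    [0,0,3,0]
  ]
}}

```text
time: 10.8
tool_pos: [0.4613, 0.1894, 0.1118]
tool_rot: [-0.001, -0.003, 1.0, 0.013]
contact_force: [-14.4, -4.4, 28.3]
gripper_width: 0.001
```

Force has risen to 28 N at z=0.112, so the lid is seated. Backing off and checking.

Emit:
{"method": "step_arm", "body": {
  "steps": [
    [0,0,-5,0],
    [0,0,-20,0],
    [0,0,-40,0],
    [0,0,-45,0],
    [0,0,-45,0],
    [40,-20,-30,0],
    [45,-20,0,0],
    [0,0,0,0]
  ]
}}

```text
time: 11.6
tool_pos: [0.3777, 0.1446, 0.3008]
tool_rot: [-0.001, -0.004, 1.0, 0.012]
contact_force: [0.3, 0.3, -0.2]
gripper_width: 0.002
```

```bash
python3 - <<'E'
from m import *
im,d=shot('side','s6.png');W=pts('side',d);a=im.astype(int)
bl=(a[...,2]>90)&(a[...,0]<90)&(a[...,2]-a[...,1]>35);P=W[bl];P=P[~np.isnan(P).any(1)&(P[:,1]>.05)&(P[:,2]>.08)]
for y0 in np.arange(.14,.36,.03):
    q=P[abs(P[:,1]-y0)<.01]; print(round(y0,2),len(q),np.median(q[:,2]) if len(q) else None)
print(np.percentile(P,[2,98],axis=0)); A=np.c_[P[:,:2],np.ones(len(P))]; print('slopes',np.linalg.lstsq(A,P[:,2],rcond=None)[0])
for b in boxes_of('side','yellow_pad')[:1]:print(b)
s=state();print(s['tool_pos'],s['contact_force'],s['time'])
E
```

```text
0.14 52 0.11066508977702161
0.17 1408 0.11192824859553813
0.2 1479 0.11197689925679466
0.23 1561 0.11196143063363495
0.26 1652 0.11208721789519654
0.29 1735 0.11220800606623937
0.32 1829 0.11218134304138139
0.35 763 0.11191557053391066
[[0.366 0.154 0.11 ]
 [0.556 0.345 0.114]]
slopes [-0.002  0.001  0.112]
{'box': [214.2, 98.8, 35.2, 32.8], 'p': 0.82}
[0.381 0.146 0.301] [ 0.483 -0.541  0.482] 11.7
```

View pics/s6.png

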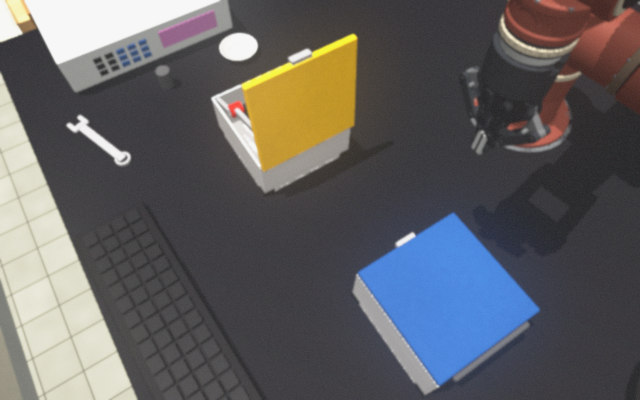

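The blue lid lies flat on its box (corners near (357,275), (455,215), (538,310) and (438,380)). The yellow case is still open and the arm is clear, so I'm handing the job in.

```bash
python3 -c "
from plant import *
print(job_done())"
```

```text
the job is handed in; nothing more can be done
None
```

The blue case is shut and the job is handed in at about 11.7 s of the 42 s allowed.

- **Stay:** I pushed the red knee pad down with the shut fingers, reading up to about 9 N downwards and about 10 N in all. The camera then put its top about 28 mm lower, a little past the suggested 20–25 mm. That drew the lid in slightly, and the stay stayed bent.
- **Lid:** I swung it down from its outer face at readings under 10 N. At the seat, the reading at the end of the move rose to about 28 N vertical (32 N in all). That is more than the 5–10 N suggested, but under the limits given.
- **Last checks:** The lid's top measures 0.112 m all over, level within about 0.002 rad, which matches fully shut. The yellow case looks unchanged and open, and the arm is clear with no contact force.

No check disagreed. One top-camera look at the lid failed because the arm was in the way, so I used the side camera after that.

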